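# Dial the colour code and open the petty cash box

### The job

Open the petty cash box: with a fingertip, flick its two thumbwheels click by click until the left one shows blue and the right one yellow on top, between the red index arrows, then push the black release slide sideways, away from the wheels, so that the lid springs up. Do not force the slide before both colours are set, do not pick up, tip or push the box about, and leave the calculator, green pen, black stamp and purple notebook as they lie. Finish with the lid up, both colours still showing and the slide let go.

Things in the scene. Friction and masses are not known exactly. Their poses are not given: they have to be found in the camera images.
- cash_box: Dark blue-grey steel box, 180 deep (x) x 240 wide (y) x 72 mm high, 3 kg, loose on rubber feet. Origin: centre of underside; x points away from the robot to the hinge, y left. The front 46 mm (x -90 to -44 mm) is a fixed console, top at 72 mm, with wheels and slide in a row at x = -67 mm on a flat lock plate. Lid behind it, flush, its flat handle 6 mm proud.
- wheel_left (a joint): Turn of the left thumbwheel, rad, endless: 0 = white on top, 1.047 yellow, 2.094 red, 3.142 green, 4.189 blue, 5.236 black, then white again. It grows as the top of the rim moves to the box's +x (away from the robot). Code: blue, 4.189 (or -2.094). It rests by itself in a click at each field; let go between two, it drops into the nearer (only within some 4 degrees of the midpoint may it stay balanced).
- wheel_right (a joint): Turn of the right thumbwheel, rad, endless: 0 = white on top, 1.047 yellow, 2.094 red, 3.142 green, 4.189 blue, 5.236 black, then white again. It grows as the top of the rim moves to the box's +x (away from the robot). Code: yellow, 1.047 (or 7.330). It rests by itself in a click at each field; let go between two, it drops into the nearer (only within some 4 degrees of the midpoint may it stay balanced).
- wheel_left_top (a point): Fixed point at the top of the left wheel's rim, 80 mm above the desk, in the box frame at x -67, y 78 mm. Wheel: 28 mm diameter, 14 mm wide, axle along the box's y, rim 8 mm proud of the console, knurled, six 60 degree colour fields. One click is 14.7 mm of rim and needs 1 to 2 N: a fingertip pressed on top with 4 to 12 N and drawn 12 to 18 mm along the box's x turns it one click.
- wheel_right_top (a point): Fixed point at the top of the right wheel's rim, 80 mm above the desk, in the box frame at x -67, y 24 mm. A wheel like the left one, 54 mm to its right; red index arrows flank each wheel.
- release (a joint): Travel of the release slide, m: 0 at rest, growing as it is pushed to the box's right (-y), at most 0.014. Spring return, 1.5 N at rest, 4 N at the end. With a wrong colour it is blocked after 2 to 3 mm; with both right it frees the lid at about 8 mm.
- release_top (a point): Centre of the top of the slide's black thumb piece (22 mm along x, 14 mm along y, 10 mm tall), 82 mm above the desk; at rest in the box frame at x -67, y -60 mm. Push it on its left side face, 7 mm left of this point; 70 mm of flat plate lie free between it and the right wheel.
- lid (a joint): Opening of the lid in rad about its back edge: 0 shut; it springs up by itself to 0.32 when freed (front edge about 40 mm up).
- lid_front (a point): Middle of the lid's front top edge.
- calculator: Black pocket calculator, 125 x 78 x 16 mm, lying flat. Origin at the centre of its underside. Not to be disturbed.
- pen: Green pen, 145 mm long, 12 mm thick, lying on the desk in front of the box. Origin at its middle. Not to be disturbed.
- stamp: Rubber stamp with a black turned handle, 36 x 36 x 70 mm, standing. Origin at the centre of its underside. Not to be disturbed.
- notebook: Purple notebook, 148 x 109 x 14 mm, lying flat. Origin at the centre of its underside. Not to be disturbed.

How it is judged:
On the way, in this order (a step that is already met when the one before it is completed fails the run):
1. both wheels are clicked to their colours, left blue and right yellow, with the lid still shut ((value of joint wheel_left between -2.264 and -1.924 rad or value of joint wheel_left between 4.019 and 4.359 rad or value of joint wheel_left between 10.302 and 10.642 rad) and (value of joint wheel_right between -5.406 and -5.066 rad or value of joint wheel_right between 0.877 and 1.217 rad or value of joint wheel_right between 7.16 and 7.5 rad) and value of joint lid below 0.03 rad and value of joint release below 0.004 m), for 0.2 s.
2. the release slide is pushed far enough to free the lid, with both colours set ((value of joint wheel_left between -2.264 and -1.924 rad or value of joint wheel_left between 4.019 and 4.359 rad or value of joint wheel_left between 10.302 and 10.642 rad) and (value of joint wheel_right between -5.406 and -5.066 rad or value of joint wheel_right between 0.877 and 1.217 rad or value of joint wheel_right between 7.16 and 7.5 rad) and value of joint release above 0.0075 m), for 0.02 s.
3. the lid springs up (value of joint lid above 0.2 rad), for 0.1 s.
At the end, for the whole second after the job is handed in: left wheel within 10 degrees of blue and right wheel within 10 degrees of yellow at the index, the lid up by more than 0.25 rad, the slide back within 3 mm of rest, the box flat on the desk within 30 mm of where it stood, the four bystanders within 20 mm of where they lay ((value of joint wheel_left between -2.264 and -1.924 rad or value of joint wheel_left between 4.019 and 4.359 rad or value of joint wheel_left between 10.302 and 10.642 rad) and (value of joint wheel_right between -5.406 and -5.066 rad or value of joint wheel_right between 0.877 and 1.217 rad or value of joint wheel_right between 7.16 and 7.5 rad) and value of joint lid above 0.25 rad and value of joint release below 0.003 m and angle between cash_box's own z axis and vertical below 0.03 rad and height (world z) of cash_box below 0.004 m and distance of cash_box from where it was at the start of the episode below 0.03 m and linear speed of cash_box below 0.01 m/s and distance of each of calculator, pen, stamp, notebook from where it was at the start of the episode below 0.02 m); the robot touches nothing.
It fails at once if the release slide is forced (pushed more than 6 mm) while a wheel shows the wrong colour (value of joint release above 0.006 m and not ((value of joint wheel_left between -2.264 and -1.924 rad or value of joint wheel_left between 4.019 and 4.359 rad or value of joint wheel_left between 10.302 and 10.642 rad) and (value of joint wheel_right between -5.406 and -5.066 rad or value of joint wheel_right between 0.877 and 1.217 rad or value of joint wheel_right between 7.16 and 7.5 rad))).
It fails at once if the cash box is lifted, tipped or pushed more than 30 mm (height (world z) of cash_box above 0.006 m or angle between cash_box's own z axis and vertical above 0.06 rad or distance of cash_box from where it was at the start of the episode above 0.03 m).
It fails at once if a bystander is picked up or moved more than 20 mm (distance of any of calculator, pen, stamp, notebook from where it was at the start of the episode above 0.02 m).
It also fails if it takes over 54 s, if anything falls off the work surface, if the arm or the gripper's body presses on something with over 40 N, if the wrist force passes 120 N, or if a joint passes its speed limit or range.

### The arm

A 6-joint arm with a two-finger parallel gripper is mounted at the origin on a cart in front of the work surface, level with it; the furniture and walls round the work are solid. World frame = base frame: x ahead of the robot, y to its left, z up, the work surface at z = 0. Lengths are in m, angles in rad, forces in N, time in s.
With the tool pointing down it reaches from about 0.35 to 0.875 m from the base axis. Payload 4.2 kg.
Tool frame: the origin (TCP) lies between the finger pads; the fingertips stand 17 mm ahead of it and the grasp point (between the pads) lies 2 mm behind it (env.tips_ahead is the z of the fingertips in the tool frame, in m); z points along the fingers, y is the line along which they close (so a half turn about z gives the same grasp; the last joint's range is limited). The gripper opens to 87 mm and grips with 3 to 60 N. Pads are 19 mm wide; open, the fingers measure 117 mm over their backs; the gripper's body (75 mm by 190 mm) begins 51 mm behind the grasp point.
Start: joints at [1.44, 0.385, 0.008, 0, -1.194, -0.259], TCP at [0.237, 0.578, 0.24] pointing down, gripper open.
Joint ranges: [-3.14, 3.14], [-1.21, 2.06], [-1.07, 1.41], [-3.16, 2.05], [-2.99, -0.16], [-3.1, 3.1]. Speed limits (rad/s): [2.79, 2.79, 3.14, 3.14, 3.14, 3.14].

### API

Orientations are given as a rotation vector (axis times angle).
In Python, from cell import sense, eyes, env gives the robot as it stands.
- The arm moves only by the shell command python3 -m crank 'ROWS' [FORCE]. ROWS is a JSON object of lists of equal length, an entry for each row: "turn": the turn, a rotation vector about the world's x, y, z in degrees, a list of three; "slide": the shift along the world's x, y, z in m, a list of three; "fingers": the opening, from 0 (shut) to 1 (fully open). In form: {"turn": [[ax, ay, az], ...], "slide": [[dx, dy, dz], ...], "fingers": [fingers, ...]}. A call has 1 to 20 rows; each row shifts and turns the commanded pose from where the row before left it; what a row does not reach is not made up. A row lasts 1/8 s, in which the tool goes at most 62.5 mm and 10.7 degrees, less where a joint would pass 70% of its speed; a pose out of reach is approached as far as the arm can. A call is refused whole if a number of a shift passes 0.0625 or a number of a turn 10.7, either way. A call with a gripper value outside its range is refused whole. The fingers move at their own pace and stop on an object; FORCE is the grip in N (left out, the last holds). Time passes only in rows, so rows that do not move let the fingers close. It gives the time, the measured TCP pose, the force, the opening and the grip force at its end, in the units of the state.
- sense(): the state, without advancing time (a new reading comes with each control period).
- eyes.read_camera(name): name is "side" or "top"; returns the picture (420x560x3 uint8, red, green, blue); there is no depth.
- eyes.camera_params(name): a dict with "fx", "fy", "cx", "cy" (pixels), "dist_coeffs" ([k1, k2, p1, p2, k3] as OpenCV has them; the pictures are not rectified), "origin" and "attitude" of the camera in the world. Camera axes: x right, y up, looking along -z (the intrinsics and any distortion apply to the point x, -y, -z); pixel columns grow to the right and rows downward; lengths in m; the calibration is good to about 2 mm. A picture is of the moment at which its call begins. camera_params takes no time and is no camera call.
- env.sign_off(): hands the job in; it is judged then, once.
The state is a dict: "time_s": time; "qpos": joint angles; "dq": joint speeds; "tau": joint torques, N m; "ee_pos": TCP position; "tool_rot": TCP orientation; "wrist_force": force on the tool from outside, world axes, zero at the start; "moment": the same for the moment, N m; "grip_width": opening from 0.0 (shut) to 1.0 (fully open); "grasp_force": force on a finger pad.
Only numpy, scipy, OpenCV 4.12 (cv2) and the standard library are available. Lean on these libraries where they do the work, as an engineer would, in place of code of your own. Each camera call takes 0.05 s, during which the arm holds its last target. There are 200 camera calls.

## Working session

There is one attempt and no reset: what is moved stays moved. The work goes in short steps, Python scripts to look and compute and a shell command to move; the robot and the scene stay as the last step left them, time stands still between calls to the robot, and variables do not carry over. Pictures are saved under pics/ and viewed, at most 10 in all, crops included, and the job is handed in when it is done.

```bash
mkdir -p pics; python3 - <<'E'
from cell import sense,eyes,env
import cv2
for n in("top","side"):
    cv2.imwrite(f"pics/{n}0.png",eyes.read_camera(n)[:,:,::-1]); print(eyes.camera_params(n))
s=sense();print(s,env.tips_ahead)
E
```

```text
{'fx': 384.9652480882776, 'fy': 384.9652480882776, 'cx': 285.3185469434229, 'cy': 204.15950096006193, 'dist_coeffs': array([0.03319996, 0.        , 0.        , 0.        , 0.        ]), 'origin': array([0.46335104, 0.16850544, 0.92315287]), 'attitude': array([ 0.06900404, -0.05318441, -1.59183595])}
{'fx': 469.91115758692695, 'fy': 469.91115758692695, 'cx': 276.5296190980162, 'cy': 217.12770455986487, 'dist_coeffs': array([-0.15915421,  0.        ,  0.        ,  0.        ,  0.        ]), 'origin': array([0.29469132, 1.2568213 , 0.77631731]), 'attitude': array([ 0.15365445, -1.41483662, -2.59307254])}
{'time_s': 0.1, 'qpos': array([ 1.43960153e+00,  3.85486157e-01,  6.80178634e-03, -4.28938149e-04,
       -1.19401350e+00, -2.58607854e-01]), 'dq': array([ 0.00045989, -0.00295333,  0.00449427,  0.00126985,  0.00099375,
       -0.00040016]), 'tau': array([ 5.62977982e-05, -3.91687167e+01,  1.87935483e+01,  4.23193887e+00,
        1.34487479e-02, -7.54532948e-05]), 'ee_pos': array([0.23729387, 0.57767017, 0.23858132]), 'tool_rot': array([ 3.08017740e+00, -6.08302603e-01, -4.34579861e-04]), 'wrist_force': array([-0.04511256,  0.81033732,  1.18709327]), 'moment': array([ 0.01890674, -0.00939022,  0.02953123]), 'grasp_force': 0.0, 'grip_width': 1.0002487779690457} 0.017
```

View pics/top0.png

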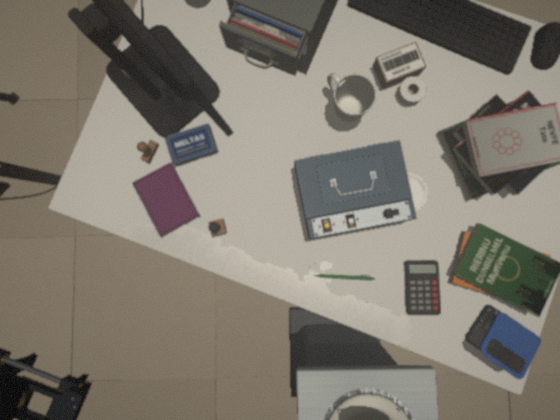

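View pics/side0.png

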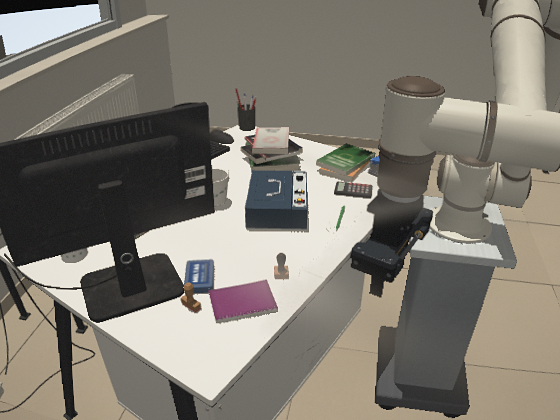

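The top view shows the box around (355,190), with its wheels near (326,226) and (350,221) and the slide near (391,213). The pen, stamp and notebook are clear of it. I'll enlarge the console next.

```bash
python3 - <<'E'
import cv2,numpy as np
a=cv2.imread("pics/top0.png")[135:245,285:425]; b=cv2.imread("pics/side0.png")[160:235,240:320]
cv2.imwrite("pics/c0.png",cv2.resize(a,None,fx=5,fy=5,interpolation=cv2.INTER_CUBIC))
cv2.imwrite("pics/c1.png",cv2.resize(b,None,fx=7,fy=7,interpolation=cv2.INTER_CUBIC))
E
```

```text
(no output)
```

View pics/c0.png

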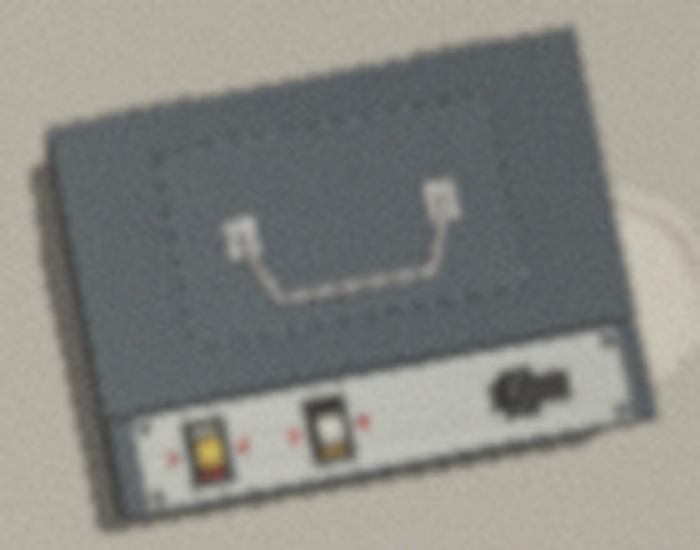

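View pics/c1.png

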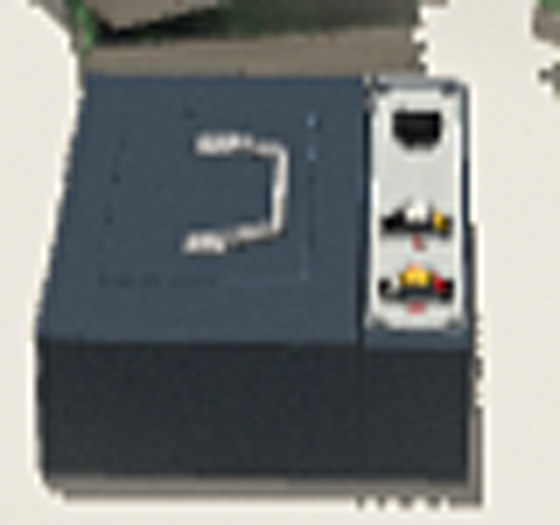

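Left wheel shows yellow with red on the robot side, right wheel shows white with yellow on the robot side. So the left needs +3 clicks and the right +1. Crop c0 gives the box corners, arrows and slide, and I'll fit the box pose from those.

```bash
cat > h.py <<'E'
import numpy as np,cv2
from cell import sense,eyes,env
from scipy.spatial.transform import Rotation as R
from scipy.optimize import least_squares
def proj(n,P):
    c=eyes.camera_params(n); Rm=R.from_rotvec(c["attitude"]).as_matrix()
    q=(np.asarray(P)-c["origin"])@Rm*[1,-1,-1]
    K=np.array([[c["fx"],0,c["cx"]],[0,c["fy"],c["cy"]],[0,0,1]])
    return cv2.projectPoints(q.astype(float),np.zeros(3),np.zeros(3),K,np.array(c["dist_coeffs"]))[0][:,0]
def world(p,B):
    c,s=np.cos(p[2]),np.sin(p[2]); B=np.asarray(B,float)
    return np.c_[p[0]+c*B[:,0]-s*B[:,1],p[1]+s*B[:,0]+c*B[:,1],B[:,2]]
E
python3 - <<'E'
from h import *
B=np.array([[90,120,72],[90,-120,72],[-90,-120,72],[-90,120,72],[-67,78,74],[-67,24,74],[-67,-60,80]])/1000
pt=(np.array([[50,130],[575,28],[655,418],[125,520],[208,453],[329,429],[520,390]])+.5)/5-.5+[285,135]
Bs=np.array([[90,120,72],[-90,120,72],[-90,-120,72],[-67,78,78],[-67,24,78],[-67,-60,80]])/1000
ps=(np.array([[38,342],[472,342],[466,82],[416,280],[416,215],[417,125]])+.5)/7-.5+[240,160]
def f(p,w=(1,1)): return np.r_[w[0]*(proj("top",world(p,B))-pt).ravel(),w[1]*(proj("side",world(p,Bs))-ps).ravel()]
for w in((1,0),(0,1),(1,1)):
    r=least_squares(f,[.6,0,-.1],args=(w,)); print(r.x,np.abs(r.fun).max().round(2)); p=r.x
print(f(p).reshape(-1,2).round(1).tolist())
np.save("p.npy",p)
W=world(p,np.array([[-67,78,80],[-67,24,80],[-67,-60,82],[-67,-43,82]])/1000);print(W.round(4))
s=sense(); y=R.from_rotvec(s["tool_rot"]).as_matrix()[:,1]
d=np.degrees(p[2]-np.arctan2(y[1],y[0]));print("yaw needed",(d+90)%180-90, "boxx",np.cos(p[2]),np.sin(p[2]))
E
```

```text
[0.56012297 0.02179287 0.16730835] 1.22
[0.55831038 0.02475855 0.17463782] 0.71
[0.55961414 0.02207008 0.16917913] 1.16
[[-0.9, -0.6], [-0.3, -0.7], [1.2, 0.5], [-0.3, 0.8], [-0.1, 0.3], [-0.2, 0.4], [-0.1, 0.8], [-1.1, -1.0], [-0.1, 0.3], [-0.2, -1.0], [-0.1, -0.3], [-0.1, -0.1], [-0.2, -0.9]]
[[ 0.4804  0.0877  0.08  ]
 [ 0.4895  0.0344  0.08  ]
 [ 0.5037 -0.0484  0.082 ]
 [ 0.5008 -0.0316  0.082 ]]
yaw needed -57.96363305663999 boxx 0.9857233114250151 0.1683732559324745
```

```bash
python3 -m crank '{"turn":[[0,0,-5.8],[0,0,-5.8],[0,0,-5.8],[0,0,-5.8],[0,0,-5.8],[0,0,-5.8],[0,0,-5.8],[0,0,-5.8],[0,0,-5.8],[0,0,-5.8],[0,0,0],[0,0,0],[0,0,0],[0,0,0],[0,0,0]],"slide":[[0.0234,-0.0492,0],[0.0234,-0.0492,0],[0.0234,-0.0492,0],[0.0234,-0.0492,0],[0.0234,-0.0492,0],[0.0234,-0.0492,0],[0.0234,-0.0492,0],[0.0234,-0.0492,0],[0.0234,-0.0492,0],[0.0234,-0.0492,0],[0,0,-0.04],[0,0,-0.04],[0,0,-0.04],[0,0,0],[0,0,0]],"fingers":[0,0,0,0,0,0,0,0,0,0,0,0,0,0,0]}' 10; python3 - <<'E'
from h import *
s=sense();print(s["wrist_force"].round(2),np.degrees(R.from_rotvec(s["tool_rot"]).as_euler("xyz")),s["qpos"].round(2))
p=np.load("p.npy");c,n=np.cos(p[2]),np.sin(p[2]);d=s["ee_pos"][:2]-p[:2];print("box frame",c*d[0]+n*d[1],c*d[1]-n*d[0])
a=eyes.read_camera("side")[:,:,::-1][130:250,220:380];cv2.imwrite("pics/s1.png",cv2.resize(a,None,fx=5,fy=5,interpolation=cv2.INTER_CUBIC))
E
```

```text
time_s: 1.98
ee_pos: [0.4724, 0.0865, 0.1208]
tool_rot: [-2.4, 2.025, -0.002]
wrist_force: [0.3, 0.7, 0.5]
grip_width: 0.004
grasp_force: 0.0
[0.33 0.72 0.49] [-1.79886636e+02  4.21421922e-03 -8.02928996e+01] [ 0.52  0.27 -0.5   0.   -0.79 -0.35]
box frame -0.07507235297612239 0.07821574222165088
```

View pics/s1.png

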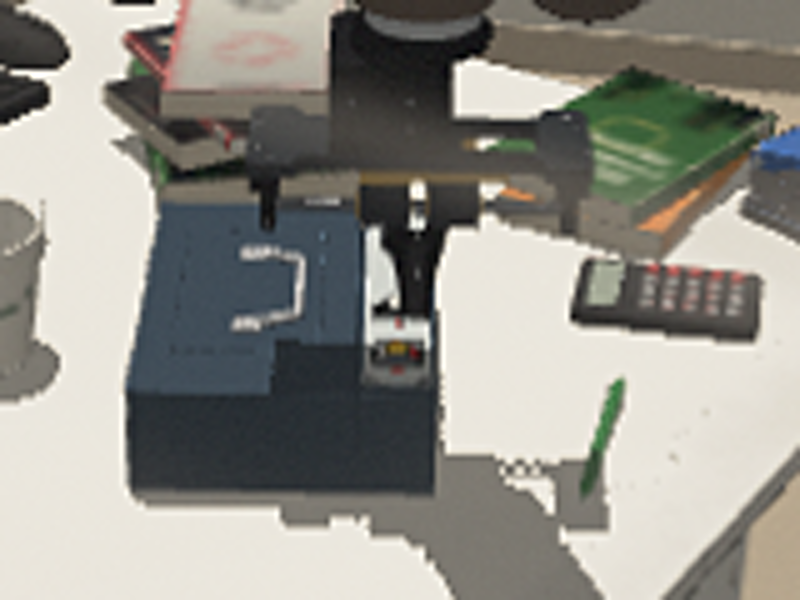

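The crop shows the closed tips directly above the left wheel (yellow, at about 398,350). Next I'll descend to contact.

```bash
python3 -m crank '{"turn":[[0,0,0],[0,0,0],[0,0,0]],"slide":[[0,0,-0.022],[0,0,0],[0,0,0]],"fingers":[0,0,0]}'; python3 -m crank '{"turn":[[0,0,0],[0,0,0]],"slide":[[0,0,-0.002],[0,0,0]],"fingers":[0,0]}';python3 -m crank '{"turn":[[0,0,0],[0,0,0]],"slide":[[0,0,-0.001],[0,0,0]],"fingers":[0,0]}'
```

```text
time_s: 2.4
ee_pos: [0.4724, 0.0866, 0.099]
tool_rot: [-2.399, 2.024, -0.002]
wrist_force: [0.1, -1.0, 0.4]
grip_width: 0.002
grasp_force: 0.0
time_s: 2.65
ee_pos: [0.4721, 0.0865, 0.0964]
tool_rot: [-2.4, 2.025, -0.001]
wrist_force: [-0.2, 0.1, 2.6]
grip_width: 0.005
grasp_force: 1.5
time_s: 2.9
ee_pos: [0.4721, 0.0864, 0.0959]
tool_rot: [-2.4, 2.025, -0.002]
wrist_force: [-2.1, 0.6, 9.3]
grip_width: 0.002
grasp_force: 4.6
```

```bash
python3 -m crank '{"turn":[[0,0,0],[0,0,0],[0,0,0],[0,0,0],[0,0,0],[0,0,0]],"slide":[[0.003,0.0005,0],[0.003,0.0005,0],[0.003,0.0005,0],[0.003,0.0005,0],[0.003,0.0005,0],[0,0,0]],"fingers":[0,0,0,0,0,0]}';  python3 -m crank '{"turn":[[0,0,0],[0,0,0],[0,0,0],[0,0,0]],"slide":[[0,0,0.006],[0,0,0.02],[0,-0.05,0.02],[0,0,0]],"fingers":[0,0,0,0]}'; python3 - <<'E'
from h import *
n=[eyes.read_camera(k)[:,:,::-1] for k in("side","top")]
a=n[0][170:230,280:330];b=n[1][205:245,305:375]
a=cv2.resize(a,(400,480),interpolation=cv2.INTER_CUBIC);b=cv2.resize(b,(400,228),interpolation=cv2.INTER_CUBIC)
o=np.zeros((480,800,3),np.uint8);o[:,:400]=a;o[:228,400:]=b
cv2.imwrite("pics/s2.png",o)
E
```

```text
time_s: 3.65
ee_pos: [0.489, 0.0894, 0.0967]
tool_rot: [-2.398, 2.022, -0.005]
wrist_force: [0.7, -0.8, 9.2]
grip_width: 0.007
grasp_force: 4.4
time_s: 4.15
ee_pos: [0.4864, 0.0369, 0.1416]
tool_rot: [-2.396, 2.029, -0.001]
wrist_force: [0.8, 0.1, -0.1]
grip_width: 0.002
grasp_force: 0.0
```

View pics/s2.png

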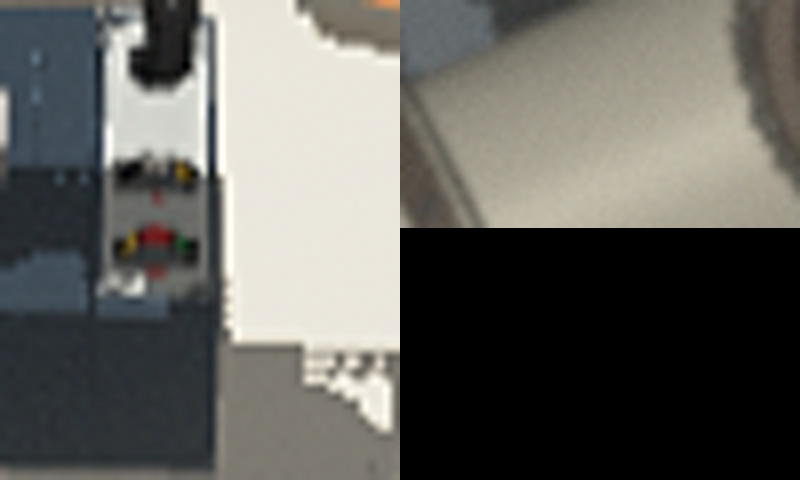

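One click took the left wheel from yellow to red (155,237); the right is still white. The same stroke twice more, then a check.

```bash
python3 -m crank '{"turn":[[0,0,0],[0,0,0],[0,0,0],[0,0,0],[0,0,0],[0,0,0],[0,0,0],[0,0,0],[0,0,0],[0,0,0],[0,0,0]],"slide":[[-0.015,0.0475,-0.02],[0,0,-0.02],[0,0,0],[0,0,-0.006],[0,0,0],[0.003,0.0005,0],[0.003,0.0005,0],[0.003,0.0005,0],[0.003,0.0005,0],[0.003,0.0005,0],[0,0,0]],"fingers":[0,0,0,0,0,0,0,0,0,0,0]}'; 
python3 -m crank '{"turn":[[0,0,0],[0,0,0],[0,0,0],[0,0,0],[0,0,0],[0,0,0],[0,0,0],[0,0,0],[0,0,0],[0,0,0],[0,0,0]],"slide":[[0,0,0.008],[-0.015,-0.0025,0],[0,0,0],[0,0,-0.008],[0,0,0],[0.003,0.0005,0],[0.003,0.0005,0],[0.003,0.0005,0],[0.003,0.0005,0],[0.003,0.0005,0],[0,0,0]],"fingers":[0,0,0,0,0,0,0,0,0,0,0]}';
python3 -m crank '{"turn":[[0,0,0],[0,0,0],[0,0,0],[0,0,0]],"slide":[[0,0,0.006],[0,0,0.02],[0.009,-0.05,0.02],[0,0,0]],"fingers":[0,0,0,0]}'; python3 - <<'E'
from h import *
a=eyes.read_camera("side")[:,:,::-1][170:230,280:330]
cv2.imwrite("pics/s3.png",cv2.resize(a,(400,480),interpolation=cv2.INTER_CUBIC))
E
```

```text
time_s: 5.62
ee_pos: [0.4891, 0.0895, 0.0968]
tool_rot: [-2.397, 2.022, -0.005]
wrist_force: [0.6, 1.1, 7.6]
grip_width: 0.007
grasp_force: 3.2
time_s: 7.0
ee_pos: [0.4896, 0.0894, 0.0964]
tool_rot: [-2.399, 2.021, -0.007]
wrist_force: [2.4, -0.8, 9.2]
grip_width: 0.006
grasp_force: 4.9
time_s: 7.5
ee_pos: [0.496, 0.037, 0.1412]
tool_rot: [-2.396, 2.029, -0.001]
wrist_force: [-0.3, 0.7, -1.3]
grip_width: 0.008
grasp_force: 0.0
```

View pics/s3.png

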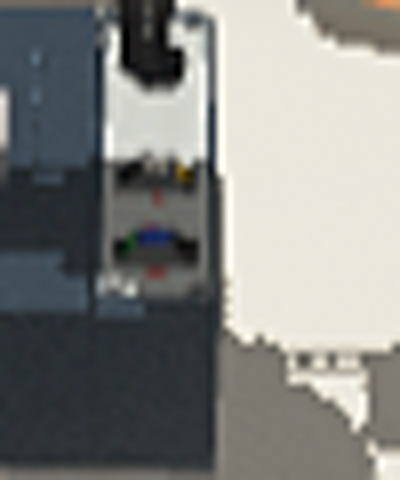

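The left wheel now shows blue (155,237), with green behind and black in front. Next is one click on the right wheel.

```bash
python3 -m crank '{"turn":[[0,0,0],[0,0,0],[0,0,0],[0,0,0],[0,0,0],[0,0,0],[0,0,0],[0,0,0],[0,0,0],[0,0,0],[0,0,0]],"slide":[[-0.015,-0.0035,-0.02],[0,0,-0.02],[0,0,0],[0,0,-0.006],[0,0,0],[0.003,0.0005,0],[0.003,0.0005,0],[0.003,0.0005,0],[0.003,0.0005,0],[0.003,0.0005,0],[0,0,0]],"fingers":[0,0,0,0,0,0,0,0,0,0,0]}'; 
python3 -m crank '{"turn":[[0,0,0],[0,0,0],[0,0,0],[0,0,0]],"slide":[[0,0,0.006],[0,0,0.02],[0.0055,-0.053,0.02],[0,0,0]],"fingers":[0,0,0,0]}'; python3 - <<'E'
from h import *
a=eyes.read_camera("side")[:,:,::-1][170:230,280:330]
cv2.imwrite("pics/s4.png",cv2.resize(a,(400,480),interpolation=cv2.INTER_CUBIC))
p=np.load("p.npy");print(world(p,[[-.067,-.030,.0945]]))
E
```

```text
time_s: 8.93
ee_pos: [0.498, 0.0386, 0.0967]
tool_rot: [-2.399, 2.021, -0.006]
wrist_force: [0.2, 0.1, 6.9]
grip_width: 0.007
grasp_force: 3.2
time_s: 9.43
ee_pos: [0.5018, -0.0171, 0.1422]
tool_rot: [-2.396, 2.029, -0.003]
wrist_force: [0.6, 0.9, -0.4]
grip_width: 0.007
grasp_force: 0.0
[[ 0.49862188 -0.01878262  0.0945    ]]
```

View pics/s4.png

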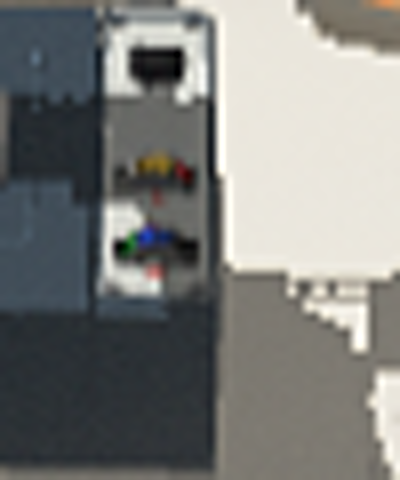

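Both colours are set: right yellow (155,162), left blue (155,237). The slide (158,65) is free. Now I'll lower beside it and push.

```bash
python3 -m crank '{"turn":[[0,0,0],[0,0,0],[0,0,0]],"slide":[[-0.003,-0.0017,-0.03],[0,0,-0.019],[0,0,0]],"fingers":[0,0,0]}'; 
python3 -m crank '{"turn":[[0,0,0],[0,0,0],[0,0,0],[0,0,0],[0,0,0],[0,0,0]],"slide":[[0.0005,-0.003,0],[0.0005,-0.003,0],[0.0005,-0.003,0],[0.0005,-0.003,0],[0.0005,-0.003,0],[0,0,0]],"fingers":[0,0,0,0,0,0]}'
```

```text
time_s: 9.85
ee_pos: [0.4973, -0.0165, 0.0905]
tool_rot: [2.4, -2.024, -0.002]
wrist_force: [0.4, 0.5, 0.2]
grip_width: 0.004
grasp_force: 0.0
time_s: 10.6
ee_pos: [0.5005, -0.0323, 0.0916]
tool_rot: [-2.4, 2.027, -0.0]
wrist_force: [0.5, -0.3, 0.4]
grip_width: 0.005
grasp_force: 0.2
```

```bash
python3 -m crank '{"turn":[[0,0,0],[0,0,0],[0,0,0]],"slide":[[0.0005,-0.003,0],[0.0005,-0.003,0],[0,0,0]],"fingers":[0,0,0]}'; 
python3 -m crank '{"turn":[[0,0,0],[0,0,0]],"slide":[[0.0005,-0.003,0],[0,0,0]],"fingers":[0,0]}';python3 -m crank '{"turn":[[0,0,0],[0,0,0]],"slide":[[0.0005,-0.002,0],[0,0,0]],"fingers":[0,0]}'
```

```text
time_s: 10.98
ee_pos: [0.5015, -0.0381, 0.0916]
tool_rot: [-2.4, 2.026, -0.0]
wrist_force: [-0.2, 3.4, 1.1]
grip_width: 0.004
grasp_force: 1.4
time_s: 11.22
ee_pos: [0.5021, -0.0412, 0.0916]
tool_rot: [-2.401, 2.026, -0.0]
wrist_force: [-1.3, 2.5, 1.7]
grip_width: 0.007
grasp_force: 1.5
time_s: 11.48
ee_pos: [0.5024, -0.0432, 0.0916]
tool_rot: [2.4, -2.026, -0.0]
wrist_force: [-1.1, 3.3, 1.5]
grip_width: 0.004
grasp_force: 1.7
```

```bash
python3 -m crank '{"turn":[[0,0,0],[0,0,0]],"slide":[[0.0003,-0.0015,0],[0,0,0]],"fingers":[0,0]}'; python3 -m crank '{"turn":[[0,0,0],[0,0,0],[0,0,0],[0,0,0],[0,0,0],[0,0,0],[0,0,0]],"slide":[[-0.001,0.006,0],[-0.0025,0.015,0],[-0.01,0,0.03],[-0.01,0,0.05],[-0.01,0.03,0.05],[0,0.06,0],[0,0,0]],"fingers":[0,0,0,0,0,0,0]}'; python3 - <<'E'
from h import *
a=eyes.read_camera("side")[:,:,::-1][150:240,230:350]
cv2.imwrite("pics/s5.png",cv2.resize(a,(800,600),interpolation=cv2.INTER_CUBIC))
E
```

```text
time_s: 11.72
ee_pos: [0.5027, -0.0447, 0.0915]
tool_rot: [2.4, -2.026, -0.0]
wrist_force: [-2.6, 3.1, 1.9]
grip_width: 0.008
grasp_force: 1.8
time_s: 12.6
ee_pos: [0.4695, 0.0698, 0.2224]
tool_rot: [-2.404, 2.018, -0.002]
wrist_force: [-0.7, -0.7, -0.4]
grip_width: 0.003
grasp_force: 0.0
```

View pics/s5.png

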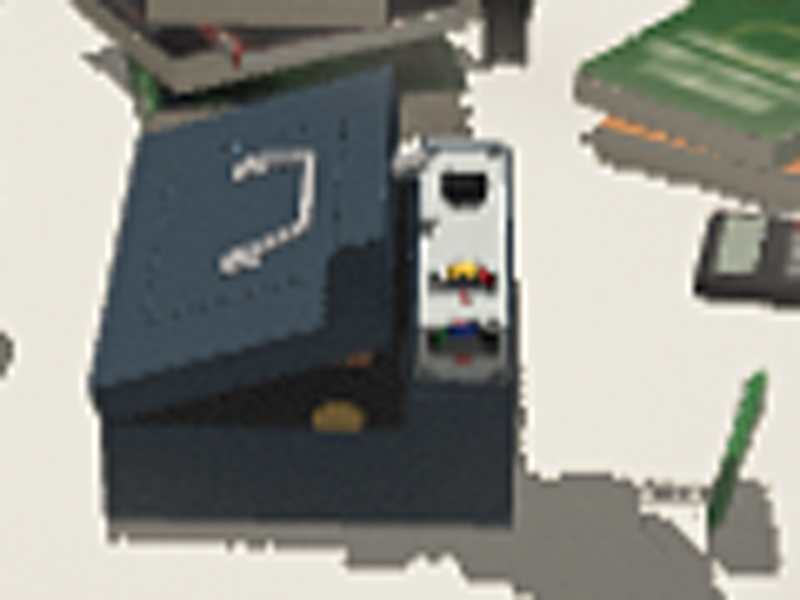

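The lid is up, yellow (463,270) and blue (463,328) still show, and the slide (463,185) is back at rest. The arm is clear, so I'm handing it in.

```bash
python3 -c "from cell import env;print(env.sign_off())"
```

```text
the job is handed in; nothing more can be done
None
```

The cash box is open and the job is handed in: the last picture shows the lid up, left wheel blue, right wheel yellow and the slide back at rest, with the arm clear; the judge returned no verdict.

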